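# Bring the orange vial round to the label scanner and hold it there

### The job

Turn the vial carousel until the vial with the orange cap and orange label stands squarely in front of the label scanner, then keep the carousel still there with its top bar handle gripped firmly: the job finishes while you are still holding the handle, so do not let go at the end. All vials stay upright in their cups, and the scanner and the other things on the counter are left alone.

Things in the scene. Friction and masses are not known exactly. Their poses are not given: they have to be found in the camera images.
- handle: black bar handle across the top of the carousel's post, 80 mm long, 16 mm wide, 28 mm high, rigidly part of the turning carousel; origin at the centre of the bar, on the carousel's upright turning axis, 150 mm above the counter; its x axis runs along the bar, y across it, z up. Below the bar is only the steel post, 16 mm thick; the vials under it reach 106 mm above the counter
- carousel: the turning part: white disc of 280 mm diameter, its top 30 mm above the counter, carrying six grey cups (52 mm across, 22 mm high, centres 102 mm from the axis, 60 degrees apart), the post and the handle. Origin on the turning axis at counter level, z up; its x axis points to the cup that holds the orange vial. It turns freely both ways without end stops on a bearing with slight friction (about 0.03 N m, a little more when turned fast) and stays where it is left
- orange_vial_mid (a point): the wanted vial: amber glass, orange cap and orange label, 43 mm diameter, 76 mm high, standing loose in a cup of the carousel with 2 mm play; point at its centre, half-way up
- reading_spot (a point): the place squarely in front of the scanner, 102 mm from the carousel's axis on the straight line from the axis to the scanner, where the middle of the wanted vial has to come; same height as the vials' middles (68 mm). It does not turn with the carousel; its x axis points from the axis to the scanner
- scanner: grey hands-free label scanner on a black weighted stand, 145 mm high, dark red window towards the carousel; fixed. Origin under the middle of its foot (96 mm diameter), 225 mm from the carousel's axis; its -x axis points to the carousel
- vial_a: another vial in the carousel, clear glass, blue cap, white label, 43 mm diameter, 76 mm high; origin under its centre
- vial_b: another vial in the carousel, clear glass, green cap, white label, same size; origin under its centre
- vial_c: another vial in the carousel, clear glass, white cap, white label, same size; origin under its centre
- vial_d: another vial in the carousel, clear glass, blue cap, white label, same size; origin under its centre
- carton: open cardboard carton, 110 x 160 x 65 mm, loose bystander; origin under its centre
- spray_bottle: white and blue disinfectant spray bottle, 75 mm diameter, 204 mm high, loose bystander; origin under its centre
- logger: white temperature logger with a display, 75 x 105 x 22 mm, loose bystander; origin under its centre
- label_roll: roll of white labels lying flat, 76 mm diameter, 28 mm high, loose bystander; origin under its centre
Mind the look-alikes: they are no part of the job. Leave any pink look-alike of the vial_a alone. Leave any pink look-alike of the part that bears orange_vial_mid alone.

How it is judged:
At the end, for the whole second after the job is handed in: The orange vial stands upright in its cup with its middle within 14 mm (level) of the reading spot in front of the scanner, the carousel is at rest (under 0.06 rad/s), the fingers still grip its handle with more than 2 N, and every other vial stands upright (tilt under 0.2 rad) (horizontal distance between orange_vial_mid and reading_spot below 0.014 m and contact force between the fingers and handle above 2 N and angular speed of carousel below 0.06 rad/s and z of orange_vial_mid in the frame of carousel between 0.062 and 0.074 m and angle between each of orange_vial_mid, vial_a, vial_b, vial_c, vial_d's own z axis and vertical below 0.2 rad); the arm keeps its last pose, push and grip.
It fails at once if a vial is tipped or lifted out of its cup (angle between any of orange_vial_mid, vial_a, vial_b, vial_c, vial_d's own z axis and vertical above 0.35 rad or height (world z) of orange_vial_mid above 0.083 m or height (world z) of any of vial_a, vial_b, vial_c, vial_d above 0.045 m).
It fails at once if the scanner is knocked (over 3 N) (contact force between anything else and scanner above 3 N).
It fails at once if another thing on the counter is shifted by more than 20 mm (distance of any of carton, spray_bottle, logger, label_roll from where it was at the start of the episode above 0.02 m).
It also fails if it takes over 58 s, if anything falls off the work surface, if the arm or the gripper's body presses on something with over 40 N, if the wrist force passes 120 N, or if a joint passes its speed limit or range.

### The arm

A 7-joint arm with a two-finger parallel gripper is mounted at the origin on the work surface. World frame = base frame: x ahead of the robot, y to its left, z up, the work surface at z = 0. Lengths are in m, angles in rad, forces in N, time in s.
With the tool pointing down it reaches from about 0.4 to 0.85 m from the base axis. Payload 10.4 kg.
Tool frame: the origin (TCP) lies between the finger pads; the fingertips stand ahead of it and the grasp point (between the pads) lies 5 mm behind it (manip.tip_extent is the z of the fingertips in the tool frame, in m); z points along the fingers, y is the line along which they close (so a half turn about z gives the same grasp; the last joint's range is limited). The gripper opens to 85 mm and grips with 20 to 120 N. Pads are 22 mm wide; open, the fingers measure 114 mm over their backs; the gripper's body (76 mm by 85 mm) begins 54 mm behind the grasp point. The pads swing forward as they close: fully open they stand 13 mm farther back than shut.
Start: joints at [-1.273, 0.332, -0.065, 1.46, 0.022, 1.35, -0.088], TCP at [0.197, 0.593, 0.245] pointing down, gripper open.
Joint ranges: [-2.6, 2.6], [-0.5, 2.12], [-1.47, 1.34], [0.16, 2.42], [-1.27, 4.41], [0.06, 2.06], [-2.6, 2.6]. Speed limits (rad/s): [2.22, 2.22, 2.79, 2.79, 3.14, 3.14, 3.14].

### API

Orientations are given as a unit quaternion [x, y, z, w].
In Python, from workcell import status, viewer, manip gives the robot as it stands.
- The arm moves only by the tool play_rows, never from a script. Its argument "plan" is one flat list of numbers, 7 for each row, row after row: the turn, a rotation vector about the tool's x, y, z in degrees, then the shift along the tool's x, y, z in m, then the opening, from 0 (shut) to 1 (fully open). In form: [ax, ay, az, dx, dy, dz, grip, ax, ay, az, dx, dy, dz, grip, ...]. A call has 1 to 20 rows; each row is the pose to reach, as a shift and turn from the pose commanded when the call began, along the tool's axes at that moment; what a row does not reach only later rows make up. A row lasts 1/8 s, in which the tool goes at most 62.5 mm and 10.7 degrees, less where a joint would pass 70% of its speed; a pose out of reach is approached as far as the arm can. A call with a gripper value outside its range is refused whole. The fingers move at their own pace and stop on an object; "squeeze" is the grip in N (left out, the last holds). Time passes only in rows, so rows that repeat a pose let the fingers close. It gives the time, the measured TCP pose, the force, the opening and the grip force at its end, in the units of the state.
- status.get_obs(): the state, without advancing time (a new reading comes with each control period).
- viewer.camera(name): name is "side" or "top" or "wrist"; returns the picture (400x640x3 uint8, red, green, blue); there is no depth.
- viewer.camera_model(name): a dict with "fx", "fy", "cx", "cy" (pixels), "D" ([k1, k2, p1, p2, k3] as OpenCV has them; the pictures are not rectified), "R" (3x3) and "t" (3): a world point X has camera coordinates R X + t. Camera axes: x right, y down, z forward; pixel columns grow to the right and rows downward; lengths in m; the calibration is good to about 2 mm. A picture is of the moment at which its call begins: read the wrist's pose just before it. camera_model takes no time and is no camera call; for the wrist camera it gives the pose at the moment of the call.
- manip.hand_in(): hands the job in; it is judged then, once.
The state is a dict: "clock": time; "joint_pos": joint angles; "joint_velocities": joint speeds; "tau": joint torques, N m; "position": TCP position; "ee_rot": TCP orientation; "ft_force": force on the tool from outside, world axes, zero at the start; "torque": the same for the moment, N m; "grip_width": opening from 0.0 (shut) to 1.0 (fully open); "grasp_force": force on a finger pad.
Only numpy, scipy, OpenCV 4.12 (cv2) and the standard library are available. Lean on these libraries where they do the work, as an engineer would, in place of code of your own. Each camera call takes 0.05 s, during which the arm holds its last target. There are 200 camera calls.

## Working session

There is one attempt and no reset: what is moved stays moved. The work goes in short steps, Python scripts to look and compute and a tool call to move; the robot and the scene stay as the last step left them, time stands still between calls to the robot, and variables do not carry over. Pictures are saved under pics/ and viewed, at most 10 in all, crops included, and the job is handed in when it is done.

Besides the shell and the picture viewer there is one more tool, called after "Call:" by a JSON object that holds its "method" and its "body". play_rows: Moves the arm, as the interface text tells. Its arguments: {"type":"object","properties":{"plan":{"type":"array","items":{"type":"number"}},"squeeze":{"type":"number"}},"required":["plan"]}

```bash
mkdir -p pics && python3 - <<'E'
from workcell import status, viewer, manip
import cv2, numpy as np
o=status.get_obs(); print(o, manip.tip_extent)
for n in("top","side"):
    im=viewer.camera(n); cv2.imwrite(f"pics/{n}0.png",im[:,:,::-1])
    m=viewer.camera_model(n); print(n,m)
E
```

```text
{'clock': 0.0, 'joint_pos': array([-1.27259694,  0.33290512, -0.06468209,  1.46096656,  0.0216097 ,
        1.34988062, -0.08850589]), 'joint_velocities': array([ 0.00020579,  0.00065179,  0.00016269, -0.00078185, -0.00028331,
       -0.00119791, -0.00112207]), 'tau': array([-8.23384113e-06, -6.25442576e+01,  4.92777850e-02, -3.91605377e+01,
        1.62252586e-02,  9.99654498e-03,  4.15585816e-05]), 'position': array([0.1969821 , 0.59276684, 0.24448306]), 'ee_rot': array([ 1.59712329e-01,  9.87163328e-01, -7.28025553e-04, -7.58945214e-05]), 'ft_force': array([0.10427301, 0.10109524, 0.28997602]), 'torque': array([ 0.04047223,  0.02435839, -0.02199462]), 'grasp_force': 0.0, 'grip_width': 0.9980529460119557} 0.014
top {'fx': 398.95472042856, 'fy': 398.95472042856, 'cx': 322.50573472692184, 'cy': 204.696603029361, 'D': array([-0.00893441,  0.        ,  0.        ,  0.        ,  0.        ]), 'R': array([[ 0.02213012, -0.9997391 , -0.00565628],
       [-0.9862668 , -0.02090498, -0.16383157],
       [ 0.16367058,  0.00920421, -0.98647211]]), 't': array([-0.09727069,  0.51802414,  1.0822046 ])}
side {'fx': 412.1619188315156, 'fy': 412.1619188315156, 'cx': 324.30737095513086, 'cy': 202.19968981579865, 'D': array([-0.01140449,  0.        ,  0.        ,  0.        ,  0.        ]), 'R': array([[ 0.9894045 , -0.14407844,  0.01789235],
       [-0.09530201, -0.73748177, -0.66860913],
       [ 0.10952744,  0.65981971, -0.74339874]]), 't': array([-0.52304588,  0.04860749,  1.29658839])}
```

View pics/top0.png

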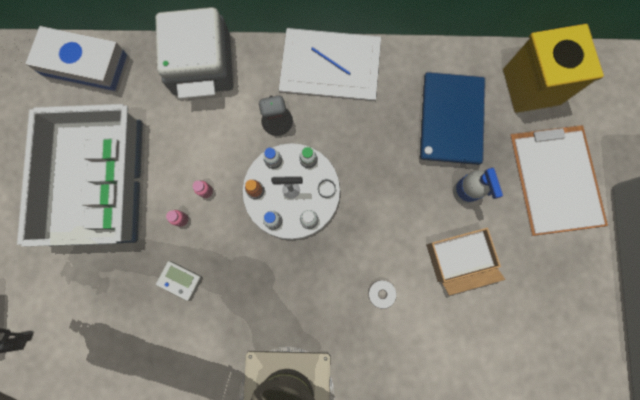

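View pics/side0.png

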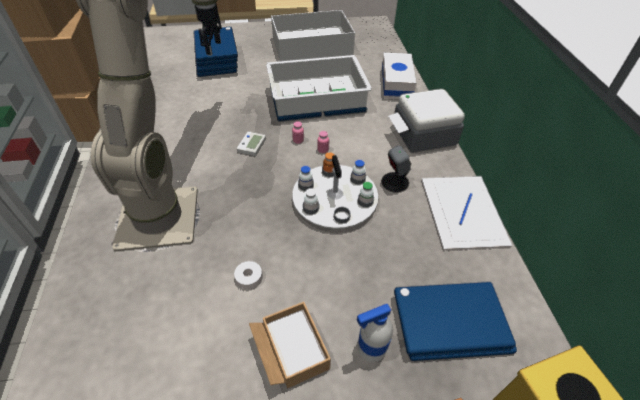

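Candidates for the wanted vial, in top-view pixels: orange cap at (254,188) on the carousel, and the pink look-alikes at (202,188) and (176,217), which are off it. I choose the orange one at (254,188). The handle is the black bar at (287,180), the scanner is at (275,108), and the empty cup is at (326,188). Next I measure and check one close crop.

```bash
cat > h.py <<'E'
import cv2, numpy as np
def ray(m,p):
    K=np.array([[m['fx'],0,m['cx']],[0,m['fy'],m['cy']],[0,0,1]])
    q=cv2.undistortPoints(np.array([[p]],float),K,np.array(m['D']))[0,0]
    R=np.array(m['R']); return -R.T@np.array(m['t']), R.T@np.array([q[0],q[1],1])
def plane(m,p,z):
    c,d=ray(m,p); return (c+d*(z-c[2])/d[2])[:2]
def cross(m1,p1,m2,p2):
    A=np.zeros((3,3));b=np.zeros(3)
    for m,p in((m1,p1),(m2,p2)):
        c,d=ray(m,p); d/=np.linalg.norm(d); P=np.eye(3)-np.outer(d,d); A+=P;b+=P@c
    return np.linalg.solve(A,b)
def blobs(mask,box,mina=15):
    u0,v0,u1,v1=box; k=np.zeros(mask.shape,np.uint8); k[v0:v1,u0:u1]=1
    n,l,s,c=cv2.connectedComponentsWithStats((mask.astype(np.uint8)*k))
    return [(c[i].round(1),s[i].tolist(),l==i) for i in range(1,n) if s[i,4]>=mina]
E
python3 - <<'E'
from h import *
from workcell import viewer
mt=viewer.camera_model("top"); ms=viewer.camera_model("side")
for n,m,box in(("top",mt,(235,85,345,245)),("side",ms,(285,140,415,235))):
    im=cv2.imread(f"pics/{n}0.png"); h=cv2.cvtColor(im,cv2.COLOR_BGR2HSV); H,S,V=cv2.split(h)
    for k,mk in(("orange",(H>5)&(H<18)&(S>150)&(V>90)),("blue",(H>100)&(H<125)&(S>130)),("green",(H>50)&(H<80)&(S>120)),("black",V<45),("disc",(V>170)&(S<40))):
        for c,s,l in blobs(mk,box): 
            print(n,k,c,s, [plane(m,c,z).round(3).tolist() for z in (0.03,0.1,0.164)])
            if k=="black" : print("  minrect",cv2.minAreaRect(np.argwhere(l)[:,::-1].astype(np.float32)))
im=cv2.imread("pics/top0.png")[90:245,195:345]
im2=cv2.imread("pics/side0.png")[140:235,285:415]
cv2.imwrite("pics/crop.png",np.hstack([cv2.resize(im,(400,413),interpolation=2),cv2.resize(im2,(400,413),interpolation=2)]))
E
```

```text
top orange [250.7 185.2] [246, 181, 11, 10, 82] [[0.575, 0.122], [0.56, 0.108], [0.546, 0.096]]
top blue [269.6 152.8] [265, 148, 10, 10, 76] [[0.672, 0.072], [0.651, 0.061], [0.632, 0.052]]
top blue [269.4 217. ] [265, 213, 10, 9, 77] [[0.483, 0.064], [0.474, 0.054], [0.466, 0.045]]
top green [307.2 152.2] [303, 148, 9, 9, 62] [[0.676, -0.038], [0.655, -0.042], [0.636, -0.045]]
top disc [315.6  88.9] [279, 85, 66, 11, 551] [[0.873, -0.057], [0.84, -0.06], [0.809, -0.062]]
top disc [240.5 104.4] [237, 101, 8, 8, 34] [[0.82, 0.165], [0.79, 0.149], [0.762, 0.134]]
top disc [239.9 112.9] [235, 109, 11, 9, 44] [[0.793, 0.166], [0.765, 0.149], [0.739, 0.134]]
top disc [291.3 192.3] [243, 144, 97, 94, 4667] [[0.556, 0.004], [0.542, -0.002], [0.53, -0.008]]
top disc [326.5 188.5] [320, 182, 14, 13, 145] [[0.569, -0.096], [0.555, -0.096], [0.542, -0.096]]
side orange [329.  155.4] [326, 153, 8, 6, 38] [[0.573, 0.19], [0.559, 0.112], [0.546, 0.041]]
side orange [327.4 166. ] [324, 160, 9, 12, 71] [[0.559, 0.136], [0.546, 0.062], [0.534, -0.005]]
side blue [359.3 162.9] [356, 160, 8, 7, 43] [[
[... 580 characters left out ...]
3418)
side black [336.  166.5] [332, 156, 9, 22, 96] [[0.588, 0.13], [0.573, 0.057], [0.559, -0.011]]
  minrect ((335.89617919921875, 166.38677978515625), (21.016162872314453, 4.807619094848633), 74.05460357666016)
side disc [310.6 145.3] [304, 140, 12, 12, 93] [[0.515, 0.253], [0.505, 0.17], [0.496, 0.095]]
side disc [344.7 181.3] [292, 140, 99, 87, 3987] [[0.605, 0.055], [0.589, -0.013], [0.574, -0.075]]
side disc [299.5 157.2] [286, 146, 31, 20, 224] [[0.468, 0.193], [0.462, 0.115], [0.456, 0.044]]
side disc [412.6 162.1] [410, 157, 5, 12, 39] [[0.859, 0.119], [0.824, 0.046], [0.793, -0.021]]
side disc [341.5 215. ] [336, 212, 12, 7, 61] [[0.569, -0.089], [0.556, -0.147], [0.543, -0.199]]
```

View pics/crop.png

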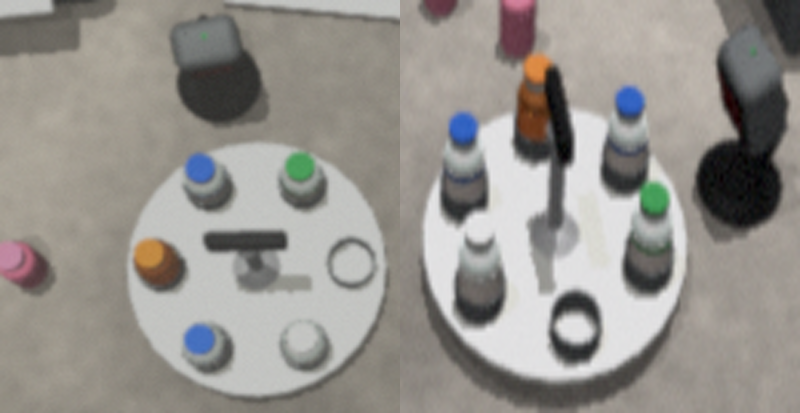

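The crop shows the orange cap and amber glass standing in a carousel cup, with the pink vials outside the disc. That confirms the choice. The bar runs nearly along world y. Next I get the foot, the bar and the axis numerically.

```bash
python3 - <<'E'
from h import *
from workcell import viewer
mt=viewer.camera_model("top"); ms=viewer.camera_model("side")
im=cv2.imread("pics/top0.png"); V=im.max(2).astype(int)
for th in(50,60,75):
  for nm,box in(("handle",(268,174,305,189)),("scan",(255,90,295,140))):
    for c,s,l in blobs(V<th,box):
        r=cv2.minAreaRect(np.argwhere(l)[:,::-1].astype(np.float32)); print(th,nm,c,s,[np.round(x,1) for x in r])
print("foot top",plane(mt,(277,122),0.01),"side",plane(ms,(394.8,182.3),0.01))
# axis from caps (top view, z=.1) opposite pairs, and disc ellipse
cap=dict(o=(250.7,185.2),b1=(269.6,152.8),b2=(269.4,217),g=(307.2,152.2))
P={k:plane(mt,np.array(v)+.0,0.103) for k,v in cap.items()}
def f(x): return np.concatenate([P[k]-x[:2]-.102*np.array([np.cos(x[2]+a),np.sin(x[2]+a)]) for k,a in zip(("o","b1","g","b2"),np.radians([0,-60,-120,60]))])
from scipy.optimize import least_squares
r=least_squares(f,[.56,0,1.5]); print("axis",r.x,np.degrees(r.x[2]),(r.fun*1e3).round(1))
a=np.array(((V>150)).astype(np.uint8)); 
for c,s,l in blobs(V>150,(240,140,345,243),1000):
    cnt=max(cv2.findContours(l.astype(np.uint8),0,1)[0],key=len); e=cv2.fitEllipse(cv2.convexHull(cnt)); print("disc",e,plane(mt,e[0],.028))
E
```

```text
50 scan [284.4 117.6] [282, 115, 7, 7, 19] [array([284.4, 117.2]), array([4.5, 7.2]), np.float64(26.6)]
60 handle [287.6 181.7] [274, 181, 27, 3, 40] [array([287., 182.]), array([ 2., 26.]), np.float64(90.0)]
60 scan [277.6 123.1] [263, 110, 29, 25, 505] [array([278. , 123.7]), array([21.5, 28.8]), np.float64(73.1)]
75 handle [286.5 180.3] [272, 178, 30, 6, 162] [array([286.5, 180.5]), array([ 5., 29.]), np.float64(90.0)]
75 scan [277.6 122.8] [262, 108, 31, 28, 584] [array([277.8, 123.2]), array([23.8, 29.7]), np.float64(70.0)]
foot top [0.77462894 0.05673323] side [0.77869154 0.04831859]
axis [0.56382876 0.00600507 1.61156305] 92.33576117794686 [-0.6 -0.2  0.3  0.3 -0.1 -0.3  0.4  0.2]
disc ((286.7275695800781, 185.90689086914062), (95.66598510742188, 111.52181243896484), 135.77439880371094) [0.57506475 0.01834211]
```

```bash
cat >> h.py <<'E'
from scipy.spatial.transform import Rotation as Ro
def delta(o,pos,yaw_y):
    "tool-axes shift and tool-z turn (deg) to put TCP at pos, tool y at yaw_y deg (mod 180), pointing down"
    R=Ro.from_quat(o['ee_rot']); M=R.as_matrix()
    a=np.radians(yaw_y); best=None
    for a in(a,a+np.pi):
        y=np.array([np.cos(a),np.sin(a),0]); z=np.array([0,0,-1.]); T=np.column_stack([np.cross(y,z),y,z])
        rv=(R.inv()*Ro.from_matrix(T)).as_rotvec(degrees=True)
        if best is None or np.linalg.norm(rv)<np.linalg.norm(best): best=rv
    return best.round(2), (M.T@(np.array(pos)-o['position'])).round(4)
E
python3 - <<'E'
from h import *
from workcell import viewer,status
mt=viewer.camera_model("top")
print("bar",[plane(mt,p,.162) for p in((272.,180.5),(286.5,180.5),(301,180.5))])
print(delta(status.get_obs(),(0.564,0.006,0.26),1.5))
E
```

```text
bar [array([0.5598148, 0.0426554]), array([0.56057922, 0.00576154]), array([ 0.56134467, -0.0311102 ])]
(array([-6.000e-02,  5.000e-02,  7.012e+01]), array([-0.5333, -0.4412, -0.0148]))
```

Call:
{"method": "play_rows", "body": {"plan": [0,0,5,-0.038,-0.0315,-0.015,1,0,0,10,-0.076,-0.063,-0.015,1,0,0,15,-0.114,-0.0945,-0.015,1,0,0,20,-0.152,-0.126,-0.015,1,0,0,25,-0.19,-0.1575,-0.015,1,0,0,30,-0.228,-0.189,-0.015,1,0,0,35,-0.267,-0.2205,-0.015,1,0,0,40,-0.305,-0.252,-0.015,1,0,0,45,-0.343,-0.2835,-0.015,1,0,0,50,-0.381,-0.315,-0.015,1,0,0,55,-0.419,-0.3465,-0.015,1,0,0,60,-0.457,-0.378,-0.015,1,0,0,65,-0.495,-0.41,-0.015,1,0,0,70,-0.533,-0.441,-0.015,1,0,0,70,-0.533,-0.441,-0.015,1,0,0,70,-0.533,-0.441,-0.015,1]}}

```text
clock: 2.1
position: [0.5635, 0.0071, 0.2599]
ee_rot: [0.697, 0.717, -0.0, -0.0]
ft_force: [-0.9, 0.3, -0.3]
grip_width: 0.997
grasp_force: 0.0
```

```bash
python3 - <<'E'
from workcell import status, viewer
import cv2
o=status.get_obs(); print(o['clock'],o['position'],o['joint_pos'].round(3))
cv2.imwrite("pics/w1.png",viewer.camera("wrist")[:,:,::-1])
E
```

```text
2.1 [0.5635275  0.00710393 0.2598599 ] [-0.572  0.198  0.553  1.632 -0.107  1.342  0.026]
```

View pics/w1.png

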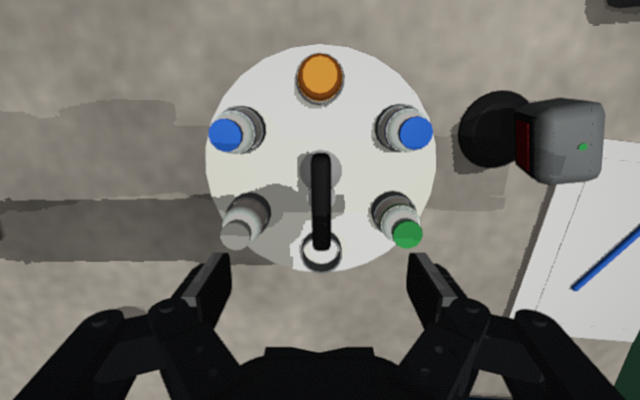

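The wrist view shows the bar from (320,155) to (320,248), centred between the fingers. The orange cap is at (320,76), the scanner foot at about (497,130), and its red window at (524,145). I measure all of these from this view.

```bash
python3 - <<'E'
from h import *
from workcell import viewer,status
from scipy.optimize import least_squares
m=viewer.camera_model("wrist"); im=cv2.imread("pics/w1.png"); H,S,V=cv2.split(cv2.cvtColor(im,cv2.COLOR_BGR2HSV))
P={}
for k,mk,box in(("o",(H>8)&(H<22)&(S>140)&(V>185),(280,40,360,110)),("b1",(H>100)&(H<125)&(S>130),(380,100,450,170)),("b2",(H>100)&(H<125)&(S>130),(200,100,260,170)),("g",(H>50)&(H<80)&(S>120),(380,200,440,260))):
    c,s,l=max(blobs(mk,box),key=lambda b:b[1][4]); P[k]=plane(m,c,.104); print(k,c,s,P[k].round(4))
def f(x): return np.concatenate([P[k]-x[:2]-.102*np.array([np.cos(x[2]+a),np.sin(x[2]+a)]) for k,a in zip(("o","b1","g","b2"),np.radians([0,-60,-120,60]))])
r=least_squares(f,[.56,0,1.5]); A=r.x[:2]; print("axis",A,np.degrees(r.x[2]),(r.fun*1e3).round(1))
c,s,l=max(blobs(V<40,(305,148,336,252)),key=lambda b:b[1][4]); ys=np.argwhere(l)[:,::-1].astype(np.float32)
rc=cv2.minAreaRect(ys); print("bar",c,s,rc)
top,bot=[ys[(ys[:,1]>a)&(ys[:,1]<b)].mean(0) for a,b in((165,185),(215,235))]
q=np.array([plane(m,p,.164) for p in(top,bot)]); d=q[0]-q[1]; print("bar pts",q,np.degrees(np.arctan2(d[1],d[0])))
mk=((V<45)).astype(np.uint8)
c,s,l=max(blobs(mk,(445,80,515,175)),key=lambda b:b[1][4]); print("foot",c,s)
cnt=max(cv2.findContours(l.astype(np.uint8),0,1)[0],key=len)[:,0,:]; cnt=cnt[cnt[:,0]<500]
for z in(0.0,.012):
    F=np.array([plane(m,p,z) for p in cnt]); g=least_squares(lambda x:np.hypot(*(F-x[:2]).T)-x[2],[.78,.05,.048],loss="soft_l1",f_scale=.002)
    v=g.x[:2]-A; print("foot",z,g.x,np.hypot(*v),np.degrees(np.arctan2(v[1],v[0])),np.sqrt((g.fun**2).mean()))
E
```

```text
o [319.5  74.2] [303, 56, 34, 37, 961] [0.561  0.1092]
b1 [415.4 132.6] [399, 117, 34, 33, 838] [0.6513 0.0617]
b2 [224.9 134.5] [209, 119, 33, 32, 831] [0.4749 0.0547]
g [407.  233.9] [393, 221, 29, 27, 620] [ 0.6555 -0.0403]
axis [0.5651282  0.00722405] 92.26541026769824 [-0.1  0.1 -0.1  0.   0.1 -0.1  0.1  0. ]
bar [320.4 201. ] [305, 154, 28, 96, 1729] ((321.2323303222656, 201.4794158935547), (26.61368179321289, 95.41044616699219), 4.39870548248291)
bar pts [[ 0.56362197  0.03281458]
 [ 0.56572237 -0.00833083]] 92.9223151186051
foot [489.  130.2] [458, 91, 57, 77, 3622]
foot 0.0 [0.78464592 0.05893721 0.04653015] 0.2255266773068037 13.255835008058344 0.0003496498824862074
foot 0.012 [0.7777455  0.05974558 0.04509341] 0.21900828672953213 13.87563711148425 0.0003388539587309943
```

Call:
{"method": "play_rows", "body": {"plan": [0,0,-1,0,0.0015,0.02,1,0,0,-1,0,0.0015,0.045,1,0,0,-1,0,0.0015,0.07,1,0,0,-1,0,0.0015,0.095,1,0,0,-1,0,0.0015,0.115,1,0,0,-1,0,0.0015,0.115,1,0,0,-1,0,0.0015,0.115,0,0,0,-1,0,0.0015,0.115,0,0,0,-1,0,0.0015,0.115,0,0,0,-1,0,0.0015,0.115,0,0,0,-1,0,0.0015,0.115,0,0,0,-1,0,0.0015,0.115,0], "squeeze": 50}}

```text
clock: 3.65
position: [0.5653, 0.0066, 0.1458]
ee_rot: [0.691, 0.723, 0.0, -0.0]
ft_force: [-3.3, 0.5, 5.4]
grip_width: 0.179
grasp_force: 49.8
```

Call:
{"method": "play_rows", "body": {"plan": [0,0,1,0,0,0,0,0,0,3,0,0,0,0,0,0,6,0,0,0,0,0,0,10,0,0,0,0,0,0,14,0,0,0,0,0,0,18,0,0,0,0,0,0,22,0,0,0,0,0,0,26,0,0,0,0,0,0,29,0,0,0,0,0,0,30,0,0,0,0]}}

```text
clock: 4.9
position: [0.5658, 0.0065, 0.1458]
ee_rot: [0.855, 0.519, 0.0, 0.0]
ft_force: [0.5, -0.8, 3.8]
grip_width: 0.182
grasp_force: 49.5
```

Low forces and no slip, so I turn the remaining 49 degrees.

Call:
{"method": "play_rows", "body": {"plan": [0,0,1,0,0,0,0,0,0,3,0,0,0,0,0,0,6,0,0,0,0,0,0,10,0,0,0,0,0,0,14,0,0,0,0,0,0,18,0,0,0,0,0,0,22,0,0,0,0,0,0,26,0,0,0,0,0,0,30,0,0,0,0,0,0,34,0,0,0,0,0,0,38,0,0,0,0,0,0,42,0,0,0,0,0,0,45,0,0,0,0,0,0,47,0,0,0,0,0,0,48,0,0,0,0,0,0,49,0,0,0,0,0,0,49,0,0,0,0,0,0,49,0,0,0,0]}}

```text
clock: 7.15
position: [0.5664, 0.0058, 0.1458]
ee_rot: [0.993, 0.118, 0.001, 0.001]
ft_force: [4.3, -3.5, 2.4]
grip_width: 0.182
grasp_force: 49.3
```

```bash
python3 - <<'E'
from h import *
from workcell import viewer,status
o=status.get_obs(); print(o['clock'],o['position'],o['grasp_force'],o['joint_pos'].round(2))
I={n:viewer.camera(n)[:,:,::-1].copy() for n in("wrist","side")}
for n in I: cv2.imwrite(f"pics/{n}2.png",I[n])
cv2.imwrite("pics/end.png",np.vstack([I["wrist"][:,:][::1],I["side"][130:330]])[:600])
M={n:viewer.camera_model(n) for n in I}
for n in I:
    H,S,V=cv2.split(cv2.cvtColor(I[n],cv2.COLOR_BGR2HSV)); mk=(H>5)&(H<22)&(S>140)&(V>150)
    for c,s,l in blobs(mk,(285,140,415,235) if n=="side" else (0,0,640,400),25):
        p=plane(M[n],c,.104); v=p-[.565,.0068]; print(n,c,s,p,np.hypot(*v),np.degrees(np.arctan2(v[1],v[0])))
E
```

```text
7.15 [0.56636315 0.00584672 0.14579499] 49.32669402100146 [-0.73  0.34  0.77  1.78 -0.26  1.12 -1.21]
wrist [319.   53.2] [290, 22, 59, 64, 2963] [0.66500142 0.03003499] 0.1026652264601414 13.08039148852492
side [365.1 169. ] [361, 166, 9, 7, 47] [0.66220919 0.0292795 ] 0.09977452051470428 13.020696532261924
```

View pics/end.png

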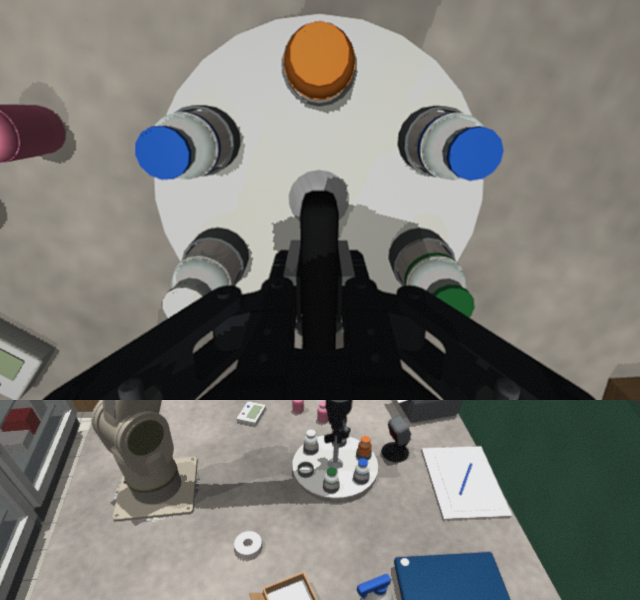

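The wrist view shows the orange cap at (319,53) and every visible vial upright. In the side view (lower strip) the orange vial at (365,447) faces the scanner at (399,432). Both views put the vial at 13.0–13.1°, against about 13.3° for the scanner, which is roughly 1 mm off. The grip is 49 N, so I let it settle briefly and hand in.

Call:
{"method": "play_rows", "body": {"plan": [0,0,0,0,0,0,0,0,0,0,0,0,0,0,0,0,0,0,0,0,0]}}

```text
clock: 7.62
position: [0.5663, 0.0058, 0.1458]
ee_rot: [0.993, 0.118, 0.001, 0.001]
ft_force: [5.0, -3.0, 2.9]
grip_width: 0.176
grasp_force: 49.3
```

```bash
python3 -c "
from workcell import manip,status
o=status.get_obs(); print(o['grasp_force'],abs(o['joint_velocities']).max()); print(manip.hand_in())"
```

```text
49.32234683772549 0.0013980607937015361
the job is handed in; nothing more can be done
None
```

I handed the job in with the orange vial in front of the scanner, about 1 mm off the scanner line by my measurement, the carousel still and its handle gripped at about 49 N; the hand-in returned no verdict.

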